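Change the paste cartridges in the push-fit feeder

ROBOT

A 6-joint arm with a two-finger parallel gripper is mounted at the origin on a cart in front of the work surface, level with it; the furniture and walls round the work are solid. World frame = base frame: x ahead of the robot, y to its left, z up, the work surface at z = 0. Lengths are in m, angles in rad, forces in N, time in s.
With the tool pointing down it reaches from about 0.225 to 0.875 m from the base axis. Payload 3.4 kg.
Tool frame: the origin (TCP) lies between the finger pads; the fingertips stand 19 mm ahead of it and the grasp point (between the pads) is the TCP; z points along the fingers, y is the line along which they close (so a half turn about z gives the same grasp; the last joint's range is limited). The gripper opens to 85 mm and grips with 20 to 120 N. Pads are 22 mm wide; open, the fingers measure 114 mm over their backs; the gripper's body (76 mm by 85 mm) begins 54 mm behind the grasp point. The pads swing forward as they close: fully open they stand 13 mm farther back than shut.
Start: joints at [1.216, 0.276, 1.505, -0, 1.361, -0.121], TCP at [0.133, 0.559, 0.25] pointing down, gripper open.
Joint ranges: [-2.89, 2.89], [-0.75, 2.08], [0.22, 2.7], [-1.18, 4.32], [0.11, 2.71], [-2.7, 2.7]. Speed limits (rad/s): [2.57, 2.57, 3.14, 3.14, 3.14, 3.14].

INTERFACE

Orientations are given as a unit quaternion [w, x, y, z].
In Python, from rig import get_state, imaging, ticket gives the robot as it stands. The module is installed in compiled form; this text tells all that it offers.
- The arm moves only by the shell command python3 -m inch 'ROWS' [FORCE]. ROWS is JSON, a list of rows, each an object with "claw": the opening, from -1 (shut) to 1 (fully open); "travel": the shift along the world's x, y, z in units of 200 mm (1.0 is 200 mm), a list of three; "turn": the turn about the world's z in units of 180 degrees (1.0 is 180 degrees). A call has 1 to 5 rows; each row is the pose to reach, as a shift and turn from the pose commanded when the call began, turning the shorter way round; what a row does not reach only later rows make up. A row lasts 1/10 s, in which the tool goes at most 50 mm and 8.59 degrees, less where a joint would pass 70% of its speed; a pose out of reach is approached as far as the arm can. A call with a number of a shift or a turn outside -1 to 1 is refused whole. A call with a gripper value outside its range is refused whole. The fingers move at their own pace and stop on an object; FORCE is the grip in N (left out, the last holds). Time passes only in rows, so rows that repeat a pose let the fingers close. It gives the time, the measured TCP pose, the force, the opening and the grip force at its end, in the units of the state.
- get_state(): the state, without advancing time (a new reading comes with each control period).
- imaging.get_image(name): name is "scene" or "top" or "wrist"; returns the picture (420x560x3 uint8, red, green, blue); there is no depth.
- imaging.camera_params(name): a dict with "camera_matrix" (3x3 intrinsics, pixels), "cam_to_world" (4x4, takes a point from camera to world coordinates); the wrist camera has in their place "T_tool_cam" (4x4, takes a point from camera to tool coordinates, whose origin is the TCP and whose axes are the flange's). Camera axes: x right, y down, z forward; pixel columns grow to the right and rows downward; lengths in m; the calibration is good to about 2 mm. A picture is of the moment at which its call begins: read the wrist's pose just before it. camera_params takes no time and is no camera call.
- ticket.sign_off(): hands the job in; it is judged then, once.
The state is a dict: "clock": time; "qpos": joint angles; "qd": joint speeds; "effort": joint torques, N m; "position": TCP position; "ee_rot": TCP orientation; "contact_force": force on the tool from outside, world axes, zero at the start; "moment": the same for the moment, N m; "width": finger opening in m; "gripper_force": force on a finger pad.
Only numpy, scipy, OpenCV 4.12 (cv2) and the standard library are available. Lean on these libraries where they do the work, as an engineer would, in place of code of your own. Each camera call takes 0.05 s, during which the arm holds its last target. There are 200 camera calls.

TASK

Change the cartridges in the two-port paste feeder: hold the black release collar in and pull out every spent cartridge (plunger pushed in), then push the two full ones from the rack (plunger standing out) into the ports until they lock fully home with the collars sprung back up. Put every spent cartridge, those standing in the rack too, into the green tray. Keep the full cartridges upright and do not press their plungers in, do not wrench a cartridge out against its catches, and leave the other things on the bench alone.

Things in the scene. Friction and masses are not known exactly. Their poses are not given: they have to be found in the camera images.
- cartridge_1_mid (a point): cartridge 1, white tube 32 mm wide, 78 mm long, 65 to 115 g. Point on its axis 39 mm above the bottom end; z along the tube to the plunger. From the bottom: nose tapered from 22 mm to 32 mm width at 6 mm up; groove 24 mm wide from 16 to 26 mm up; plain 32 mm tube above that. On the top end a 22 mm wide, 5 mm thick black plunger disc; found locked in a port of the feeder
- plunger_1 (a joint): plunger of cartridge 1: how far (m) its disc stands out above the tube's top end: 0 to 0.002 pushed in = spent; 0.013 to 0.016 pulled out = full. Held by 2 N of friction: a touch on the disc pushes it in
- cartridge_2_mid (a point): cartridge 2, like cartridge 1 in size, point and axes; found locked in a port of the feeder; may be absent
- plunger_2 (a joint): plunger of cartridge 2: how far (m) its disc stands out above the tube's top end: 0 to 0.002 pushed in = spent; 0.013 to 0.016 pulled out = full. Held by 2 N of friction: a touch on the disc pushes it in
- cartridge_3_mid (a point): cartridge 3, like cartridge 1 in size, point and axes; found standing in a hole of the rack
- plunger_3 (a joint): plunger of cartridge 3: how far (m) its disc stands out above the tube's top end: 0 to 0.002 pushed in = spent; 0.013 to 0.016 pulled out = full. Held by 2 N of friction: a touch on the disc pushes it in
- cartridge_4_mid (a point): cartridge 4, like cartridge 1 in size, point and axes; found standing in a hole of the rack
- plunger_4 (a joint): plunger of cartridge 4: how far (m) its disc stands out above the tube's top end: 0 to 0.002 pushed in = spent; 0.013 to 0.016 pulled out = full. Held by 2 N of friction: a touch on the disc pushes it in
- cartridge_5_mid (a point): cartridge 5, like cartridge 1 in size, point and axes; found standing in a hole of the rack; may be absent
- plunger_5 (a joint): plunger of cartridge 5: how far (m) its disc stands out above the tube's top end: 0 to 0.002 pushed in = spent; 0.013 to 0.016 pulled out = full. Held by 2 N of friction: a touch on the disc pushes it in
- cartridge_6_mid (a point): cartridge 6, like cartridge 1 in size, point and axes; found standing in a hole of the rack; may be absent
- plunger_6 (a joint): plunger of cartridge 6: how far (m) its disc stands out above the tube's top end: 0 to 0.002 pushed in = spent; 0.013 to 0.016 pulled out = full. Held by 2 N of friction: a touch on the disc pushes it in
- port_1_home (a point): port 1: where a cartridge's mid point lies when it is locked fully home here (upright, z up). Bore 35 mm wide, open upward, its floor 39 mm below this point; feeder top face 6 mm below; upper face of the released collar 9 mm above; tube top end 39 mm above. y axis runs along the row of ports, so fingers set along x stay clear of the other port
- collar_1 (a joint): release collar of port 1: black ring round the port's mouth, 68 mm outside, 40 mm inside, 6 mm thick. Value: how far it is pressed down (m), 0 up, 0.009 fully in; spring 3 N up to 7 N in. Catches in the bore, moved by it, hold a cartridge's groove below about 0.004 and free it above
- port_2_home (a point): port 2: where a cartridge's mid point lies when it is locked fully home here (upright, z up). Bore 35 mm wide, open upward, its floor 39 mm below this point; feeder top face 6 mm below; upper face of the released collar 9 mm above; tube top end 39 mm above. y axis runs along the row of ports, so fingers set along x stay clear of the other port
- collar_2 (a joint): release collar of port 2: black ring round the port's mouth, 68 mm outside, 40 mm inside, 6 mm thick. Value: how far it is pressed down (m), 0 up, 0.009 fully in; spring 3 N up to 7 N in. Catches in the bore, moved by it, hold a cartridge's groove below about 0.004 and free it above
- feeder: paste feeder, a fixed grey metal block 84 x 184 mm and 45 mm high with two upright push-fit ports 50 mm either side of its middle along its y axis; origin at the centre of its underside. Fingertips that press a collar in, close on the tube and rise with it free a cartridge: the tube is past the catches after 3 mm. A cartridge pushed in (10 N) makes its collar dip 4 mm and spring up as it locks
- rack: fixed pale wooden rack 50 x 214 mm and 34 mm high, four holes 35 mm wide, 26 mm deep and 56 mm apart in a row along its y axis; origin at the centre of its underside. Cartridges stand upright in it, their tops 52 mm above the rack
- spent_tray: loose open pale green plastic tray (crate) for spent cartridges, inside about 330 mm along its x axis and 225 mm along y, walls 62 mm high, floor 2 mm thick, 0.3 to 0.5 kg; origin at the centre of its underside, z up. Behind the work, beyond x = 0.7, the lapping machine's fixed arm hangs 0.35 m above the bench: swing the gripper nearer to the robot
- whetstone: bystander: whetstone lying on the bench, 34 x 90 x 21 mm, origin at the centre of its underside
- film_can: bystander: black canister 34 mm wide, 51 mm high, origin at the centre of its underside
- gem_box: bystander: round clear box 44 mm wide, 20 mm high, origin at the centre of its underside
There are look-alikes about, which are no part of the job. Leave any blue look-alike of the part that bears cartridge_6_mid alone.

How it is judged:
By the outcome, as a careful person would: the job done as asked, in the order asked, and still so for the second after the job is handed in, with the robot touching nothing.
Of cartridge_2, cartridge_5, cartridge_6 only 1 to 3 are there at a start; the rules pass over those that are not, and their reading is None.
At some moment in a run one of spent_tray may be knocked a few centimetres aside while the robot is not near it.
It also fails if it takes over 210 s, if anything falls off the work surface, if the arm or the gripper's body presses on something with over 40 N, if the wrist force passes 120 N, or if a joint passes its speed limit or range.

## Working session

There is one attempt and no reset: what is moved stays moved. The work goes in short steps, Python scripts to look and compute and a shell command to move; the robot and the scene stay as the last step left them, time stands still between calls to the robot, and variables do not carry over. Pictures are saved under pics/ and viewed, at most 18 in all, crops included, and the job is handed in when it is done.

```bash
mkdir -p pics; cat > h.py <<'E'
import numpy as np, cv2
from rig import get_state, imaging
def cam(n):
    p=imaging.camera_params(n);K=np.array(p["camera_matrix"])
    if "cam_to_world" in p: return K,np.array(p["cam_to_world"])
    s=get_state();w,x,y,z=s["ee_rot"];T=np.eye(4)
    from scipy.spatial.transform import Rotation as R
    T[:3,:3]=R.from_quat([x,y,z,w]).as_matrix();T[:3,3]=s["position"]
    return K,T@np.array(p["T_tool_cam"])
def ray(C,u,v,z):
    K,T=C;d=T[:3,:3]@np.linalg.solve(K,[u,v,1.]);o=T[:3,3];return o+d*(z-o[2])/d[2]
def proj(C,P):
    K,T=C;q=K@(T[:3,:3].T@(np.array(P,float)-T[:3,3]));return q[:2]/q[2]
def shot(n,f):
    C=cam(n);im=imaging.get_image(n);np.save('pics/'+f+'.npy',im);np.savez('pics/'+f+'_c.npz',K=C[0],T=C[1])
    cv2.imwrite('pics/'+f+'.png',im[:,:,::-1]);return im,C
def load(f):
    c=np.load('pics/'+f+'_c.npz');return np.load('pics/'+f+'.npy'),(c['K'],c['T'])
E
python3 - <<'E'
from h import *
a,C=shot('top','t0');b,D=shot('scene','s0')
for c in (C,D): print(c[0].round(0).tolist(),c[1].round(3).tolist())
print(get_state())
E
```

```text
[[402.0, 0.0, 278.0], [0.0, 402.0, 209.0], [0.0, 0.0, 1.0]] [[0.025, -0.987, 0.161, 0.326], [-1.0, -0.026, -0.006, 0.033], [0.01, -0.161, -0.987, 1.179], [0.0, 0.0, 0.0, 1.0]]
[[399.0, 0.0, 277.0], [0.0, 399.0, 204.0], [0.0, 0.0, 1.0]] [[0.819, -0.228, 0.527, -0.083], [-0.574, -0.334, 0.748, -0.805], [0.005, -0.914, -0.405, 0.547], [0.0, 0.0, 0.0, 1.0]]
{'clock': 0.1, 'qpos': array([ 1.21602198e+00,  2.76522170e-01,  1.50600399e+00, -1.20824946e-05,
        1.36071503e+00, -1.20978930e-01]), 'qd': array([-0.00088543, -0.00282935, -0.00174097, -0.00040877,  0.00030483,
        0.00075545]), 'effort': array([ 9.77571763e-04, -4.17699623e+01, -2.46405369e+01, -2.54118377e-04,
        5.78849518e-03, -4.61842532e-06]), 'position': array([0.13305287, 0.55893716, 0.24953267]), 'ee_rot': array([-1.88489335e-04,  1.16630361e-01,  9.93175050e-01, -8.02449848e-04]), 'contact_force': array([-0.2135383, -0.4288132,  0.5425317]), 'moment': array([ 0.00062531,  0.03967519, -0.02955547]), 'gripper_force': 0.0, 'width': 0.08547568498650492}
```

View pics/t0.png

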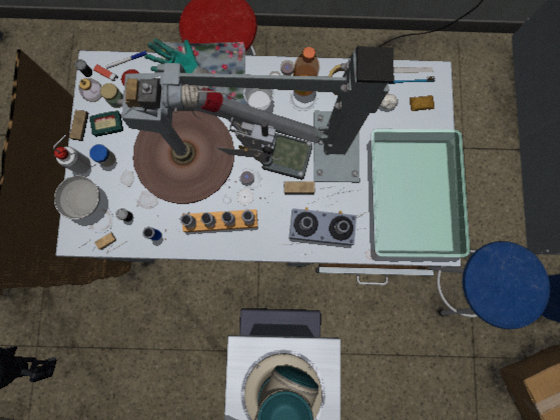

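View pics/s0.png

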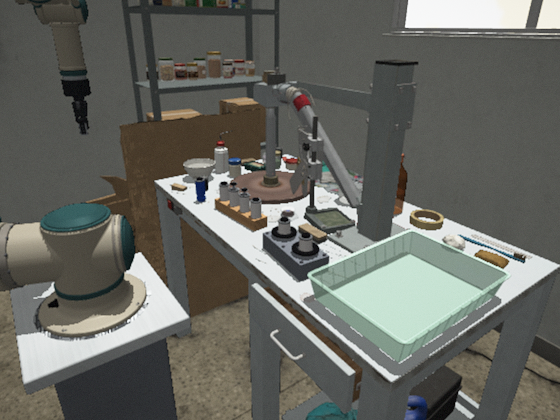

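Top view: the rack is at about (220,220) with four cartridges, the feeder at (323,226) with two, the tray at (418,193). A blue look-alike stands at (152,234), outside the rack. Next I'll enlarge these areas to read the plungers.

```bash
python3 - <<'E'
from h import *
b,_=load('s0');t,_=load('t0')
A=cv2.resize(b[170:275,190:335],None,fx=4,fy=4,interpolation=cv2.INTER_CUBIC)[:,:580]
B=cv2.resize(t[200:250,140:360],None,fx=3.5,fy=3.5,interpolation=cv2.INTER_CUBIC)
o=np.zeros((420+175,770,3),np.uint8);o[:420,:580]=A;o[420:595,:770]=B
cv2.imwrite('pics/c1.png',o[:,:,::-1])
E
```

```text
(no output)
```

View pics/c1.png

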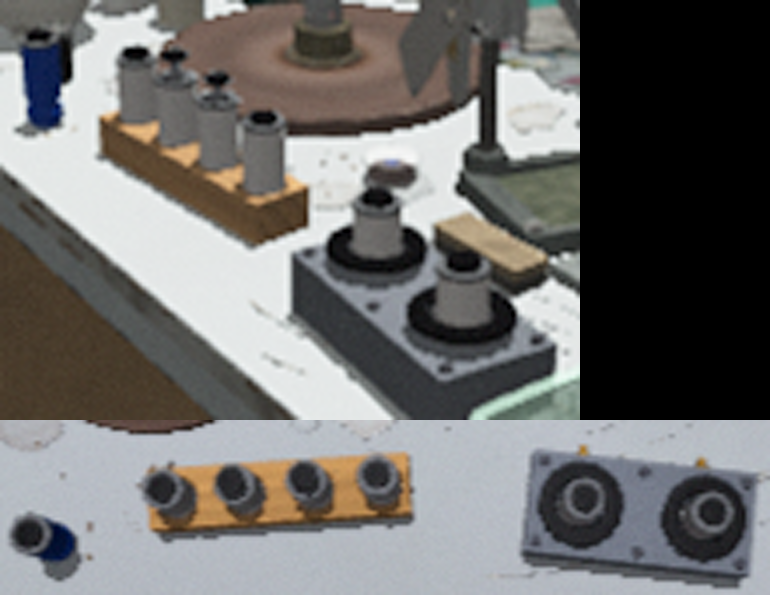

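Only the two middle rack cartridges stand out (crop: (175,62) and (217,80)); the outer two are spent. Of the feeder pair, the left (378,197) needs a closer check. Coarse positions come next, then a close look with the wrist camera.

```bash
python3 - <<'E'
from h import *
t,C=load('t0')
f=lambda x,y:(140+x/3.5,200+(y-420)/3.5)
for n,p,z in [('r1',(165,490),.091),('r2',(237,484),.1),('r3',(307,480),.1),('r4',(380,476),.091),('p1',(585,497),.091),('p2',(712,511),.091),('col1',(581,503),.06),('col2',(704,516),.06),('blue',(32,533),.08)]:
    print(n,ray(C,*f(*p),z).round(3))
for n,p in [('rackL',(150,533)),('rackR',(412,520)),('feedBL',(524,562)),('feedBR',(752,576)),('feedTL',(533,452)),('feedTR',(757,474))]:
    print(n,ray(C,*f(*p),.034 if 'rack' in n else .045).round(3))
for p in [(372,131),(463,129),(467,256),(371,253)]: print('tray',ray(C,*p,.062).round(3))
E
```

```text
r1 [0.466 0.273 0.091]
r2 [0.471 0.216 0.1  ]
r3 [0.475 0.162 0.1  ]
r4 [0.481 0.107 0.091]
p1 [ 0.469 -0.054  0.091]
p2 [ 0.46  -0.153  0.091]
col1 [ 0.468 -0.053  0.06 ]
col2 [ 0.46  -0.152  0.06 ]
blue [0.431 0.377 0.08 ]
rackL [0.437 0.296 0.034]
rackR [0.454 0.083 0.034]
feedBL [ 0.421 -0.009  0.045]
feedBR [ 0.414 -0.193  0.045]
feedTL [ 0.511 -0.014  0.045]
feedTR [ 0.497 -0.197  0.045]
tray [ 0.745 -0.241  0.062]
tray [ 0.758 -0.508  0.062]
tray [ 0.389 -0.501  0.062]
tray [ 0.391 -0.234  0.062]
```

```bash
python3 -m inch '[{"claw":1,"travel":[0.85,-0.9,0.1],"turn":-0.2},{"claw":1,"travel":[0.85,-0.9,0.1],"turn":-0.2},{"claw":1,"travel":[0.85,-0.9,0.1],"turn":-0.2},{"claw":1,"travel":[0.85,-0.9,0.1],"turn":-0.2},{"claw":1,"travel":[0.85,-0.9,0.1],"turn":-0.2}]' 40
python3 -m inch '[{"claw":1,"travel":[0.85,-0.95,0],"turn":-0.2},{"claw":1,"travel":[0.85,-0.95,0],"turn":-0.2},{"claw":1,"travel":[0.85,-0.95,0],"turn":-0.2},{"claw":1,"travel":[0.85,-0.95,0],"turn":-0.2},{"claw":1,"travel":[0.85,-0.95,0],"turn":-0.2}]'
python3 - <<'E'
from h import *
a,C=shot('wrist','w0');print(C[1].round(3).tolist(),C[0].round(0).tolist())
E
```

```text
clock: 0.6
position: [0.304, 0.3776, 0.2702]
ee_rot: [0.0, 0.419, 0.908, -0.0]
contact_force: [0.8, 0.1, 1.1]
width: 0.0852
gripper_force: 0.0
clock: 1.1
position: [0.4707, 0.1913, 0.2701]
ee_rot: [-0.0, 0.679, 0.734, -0.0]
contact_force: [1.7, -0.2, 0.4]
width: 0.0856
gripper_force: 0.0
[[0.997, 0.072, 0.024, 0.465], [0.076, -0.946, -0.314, 0.271], [-0.0, 0.315, -0.949, 0.392], [0.0, 0.0, 0.0, 1.0]] [[305.0, 0.0, 280.0], [0.0, 305.0, 208.0], [0.0, 0.0, 1.0]]
```

View pics/w0.png

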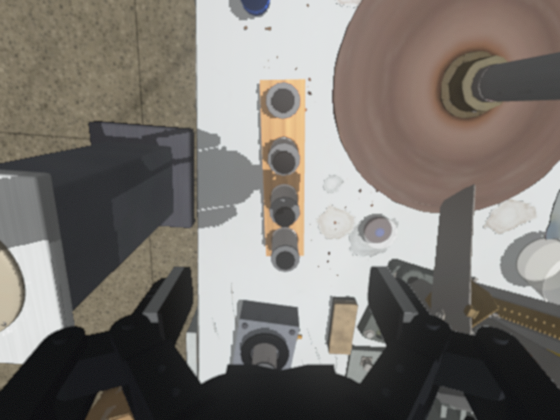

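The rack discs are at (283,100), (284,158), (285,214) and (286,258). The middle two are raised, so full. Measuring these, then viewing the feeder.

```bash
cat >> h.py <<'E'
def dark(f,guess,z,r=14,th=70):
    im,C=load(f);g=cv2.cvtColor(im,cv2.COLOR_RGB2GRAY);u,v=guess
    m=np.zeros_like(g);cv2.circle(m,(int(u),int(v)),r,255,-1)
    m=((g<th)&(m>0)).astype(np.uint8)
    cs,_=cv2.findContours(m,cv2.RETR_EXTERNAL,cv2.CHAIN_APPROX_NONE)
    c=max(cs,key=cv2.contourArea);(x,y),(a,b),_=cv2.fitEllipse(c)
    P=ray(C,x,y,z);D=np.linalg.norm(P-C[1][:3,3])
    return (round(x,1),round(y,1)),(round(a,1),round(b,1)),'width mm',round(1000*a*D/C[0][0,0],1),P.round(4)
E
python3 - <<'E'
from h import *
for g,z in [((283,100),.091),((284,158),.105),((285,214),.105),((286,258),.091)]: print(dark('w0',g,z))
E
python3 -m inch '[{"claw":1,"travel":[-0.1,-1,0],"turn":-0.06},{"claw":1,"travel":[-0.1,-1,0],"turn":-0.06},{"claw":1,"travel":[-0.1,-1,0],"turn":-0.06},{"claw":1,"travel":[-0.1,-1,0],"turn":-0.06}]'
python3 -m inch '[{"claw":1,"travel":[0,-0.9,0]},{"claw":1,"travel":[0,-0.9,0]},{"claw":1,"travel":[0,-0.9,0]},{"claw":1,"travel":[0,-0.9,0]},{"claw":1,"travel":[0,-0.9,0]}]'
python3 - <<'E'
from h import *
a,C=shot('wrist','w1')
E
```

```text
clock: 1.55
position: [0.4493, -0.0074, 0.27]
ee_rot: [-0.0, 0.744, 0.668, -0.0]
contact_force: [1.2, -0.1, -0.9]
width: 0.0852
gripper_force: 0.0Traceback (most recent call last):
  File "<stdin>", line 2, in <module>
  File "h.py", line 24, in dark
    c=max(cs,key=cv2.contourArea);(x,y),(a,b),_=cv2.fitEllipse(c)
ValueError: max() iterable argument is empty
invalid input at $[0]: expected keys claw, travel, turn
```

View pics/w1.png

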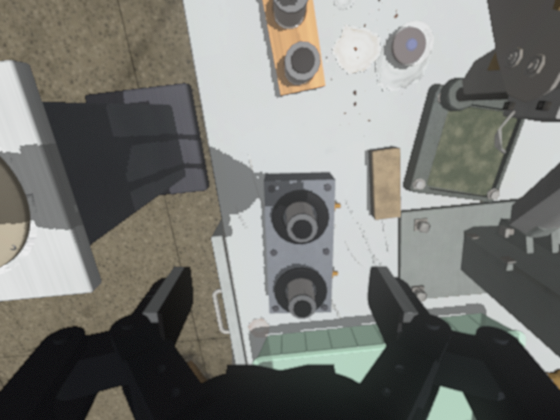

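The feeder ports are at (301,216) and (302,294), with cartridge discs at (301,229) and (302,306). Enlarging both pictures to confirm which are full.

```bash
python3 - <<'E'
from h import *
a,_=load('w1');b,_=load('w0')
A=cv2.resize(a[180:325,255:350],None,fx=4,fy=4,interpolation=cv2.INTER_CUBIC)
B=cv2.resize(b[75:275,250:320],None,fx=2.9,fy=2.9,interpolation=cv2.INTER_CUBIC)
o=np.zeros((582,600,3),np.uint8);o[:580,:380]=A;o[:580,385:385+203]=B
cv2.imwrite('pics/c2.png',o[:,:,::-1])
g=cv2.cvtColor(b,cv2.COLOR_RGB2GRAY);print(g[100,262:306],g[80:120,283]);g=cv2.cvtColor(a,cv2.COLOR_RGB2GRAY);print(g[229,280:325])
E
```

```text
[121 119 119 121 136 153 160 155 136 104  87  87  89  90  90  90  90  90
  91  92  91  91  91  91  93  94  93  92  93  93  91  99 128 155 163 163
 161 161 181 200 206 204 204 215] [194 178 165 159 160 162 163 156 131 100  91  92  93  93  92  92  92  93
  92  92  91  93  92  91  90  90  89  89  87  89  87  83  99 131 153 158
 156 155 159 172]
[ 56  56  56  57  55  59  79 106 125 125 110  85  66  55  53  54  55  55
  55  55  56  56  55  55  55  56  56  54  56  56  56  69  98 123 132 128
 115  89  66  58  58  58  59  59  74]
```

View pics/c2.png

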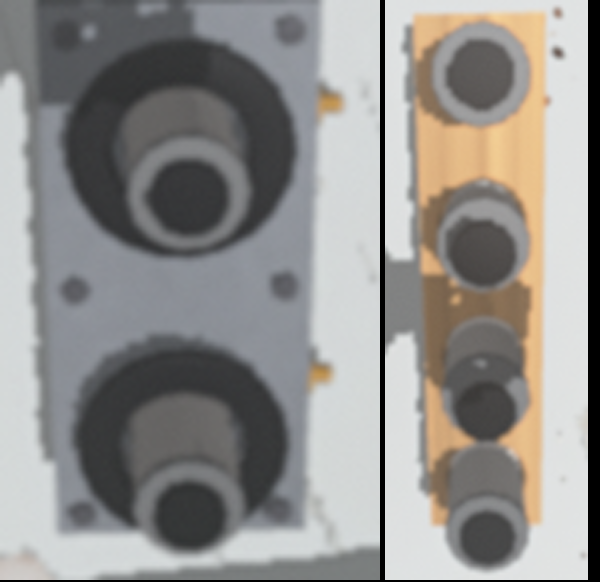

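Both feeder cartridges have concentric, flush discs, so they are spent. Rack numbers 2 and 3 have raised discs, so they are full, and rack 1 and 4 are spent.

```bash
python3 - <<'E'
from h import *
for f,g,z,r,t in [('w0',(283,100),.091,14,122),('w0',(284,158),.105,13,122),('w0',(285,215),.105,12,70),('w0',(286,259),.091,12,85),
 ('w1',(302,63),.091,14,115),('w1',(301.5,229),.091,14,88),('w1',(302,308),.091,13,88)]: 
    try: print(dark(f,g,z,r,t))
    except Exception as e: print(f,g,e)
E
python3 -m inch '[{"claw":0.3,"travel":[0.05,-0.25,-0.5],"turn":0.03},{"claw":0.3,"travel":[0.05,-0.25,-0.5],"turn":0.03},{"claw":0.3,"travel":[0.05,-0.25,-0.5],"turn":0.03},{"claw":0.3,"travel":[0.05,-0.25,-0.5],"turn":0.03}]'
```

```text
((282.3, 100.4), (22.2, 23.4), 'width mm', np.float64(21.9), array([0.4663, 0.2771, 0.091 ]))
((283.0, 160.3), (19.6, 24.3), 'width mm', np.float64(18.7), array([0.471 , 0.2237, 0.105 ]))
((283.7, 216.4), (16.5, 18.5), 'width mm', np.float64(16.5), array([0.4761, 0.1677, 0.105 ]))
((284.9, 260.0), (16.4, 16.9), 'width mm', np.float64(18.4), array([0.482 , 0.1119, 0.091 ]))
((302.1, 60.9), (23.0, 23.6), 'width mm', np.float64(22.9), array([0.4819, 0.1089, 0.091 ]))
((301.6, 228.9), (18.4, 19.4), 'width mm', np.float64(19.6), array([ 0.4675, -0.0528,  0.091 ]))
((302.0, 308.3), (16.2, 17.6), 'width mm', np.float64(20.0), array([ 0.4594, -0.1523,  0.091 ]))
clock: 2.0
position: [0.4588, -0.0557, 0.1687]
ee_rot: [-0.002, 0.713, 0.702, -0.001]
contact_force: [-0.2, 0.2, 0.4]
width: 0.0555
gripper_force: 0.0
```

```bash
python3 -m inch '[{"claw":0.1,"travel":[0.044,0.015,0],"turn":-0.02},{"claw":0.1,"travel":[0.044,0.015,0],"turn":-0.02},{"claw":0.1,"travel":[0.044,0.015,-0.2],"turn":-0.02},{"claw":0.1,"travel":[0.044,0.015,-0.4],"turn":-0.02},{"claw":0.1,"travel":[0.044,0.015,-0.4],"turn":-0.02}]'
python3 -m inch '[{"claw":0.1,"travel":[0,0,-0.03],"turn":0},{"claw":0.1,"travel":[0,0,-0.05],"turn":0},{"claw":0.1,"travel":[0,0,-0.06],"turn":0},{"claw":0.1,"travel":[0,0,-0.07],"turn":0},{"claw":0.1,"travel":[0,0,-0.07],"turn":0}]'
```

```text
clock: 2.5
position: [0.4657, -0.0512, 0.088]
ee_rot: [-0.003, 0.733, 0.68, -0.002]
contact_force: [-0.8, 0.9, -0.9]
width: 0.0474
gripper_force: 0.0
clock: 3.0
position: [0.4691, -0.053, 0.0768]
ee_rot: [0.0, 0.734, 0.679, 0.0]
contact_force: [0.1, -0.2, 0.5]
width: 0.047
gripper_force: 0.0
```

```bash
python3 -m inch '[{"claw":0.1,"travel":[0,0,-0.02],"turn":0},{"claw":0.1,"travel":[0,0,-0.04],"turn":0},{"claw":0.1,"travel":[0,0,-0.04],"turn":0}]'
python3 -m inch '[{"claw":0.1,"travel":[0,0,-0.02],"turn":0},{"claw":0.1,"travel":[0,0,-0.02],"turn":0}]'
python3 - <<'E'
from h import *
shot('wrist','w2')
E
```

```text
clock: 3.3
position: [0.4693, -0.0531, 0.0684]
ee_rot: [0.0, 0.734, 0.679, 0.0]
contact_force: [-0.4, 0.4, 6.0]
width: 0.0471
gripper_force: 3.0
clock: 3.5
position: [0.4694, -0.0531, 0.0672]
ee_rot: [0.001, 0.734, 0.68, 0.0]
contact_force: [-5.7, 0.5, 28.7]
width: 0.0469
gripper_force: 14.4
```

View pics/w2.png

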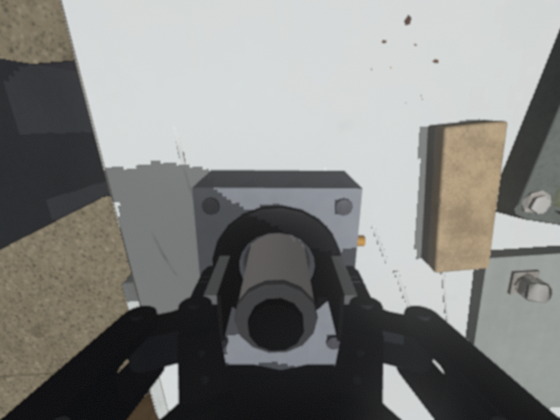

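The collar is bottomed out with the tube (275,290) between the pads. Easing off slightly and closing.

```bash
python3 -m inch '[{"claw":0.1,"travel":[0,0,0.006],"turn":0},{"claw":-0.5,"travel":[0,0,0.008],"turn":0},{"claw":-0.5,"travel":[0,0,0.008],"turn":0},{"claw":-0.5,"travel":[0,0,0.008],"turn":0},{"claw":-0.5,"travel":[0,0,0.008],"turn":0}]' 50
```

```text
clock: 4.05
position: [0.4705, -0.0535, 0.069]
ee_rot: [0.002, 0.734, 0.68, 0.001]
contact_force: [-5.5, 1.2, 27.3]
width: 0.0315
gripper_force: 50.5
```

```bash
python3 -m inch '[{"claw":-0.5,"travel":[0,0,0.02],"turn":0},{"claw":-0.5,"travel":[0,0,0.04],"turn":0},{"claw":-0.5,"travel":[0,0,0.07],"turn":0}]' 50
python3 -m inch '[{"claw":-0.5,"travel":[0,0,0.1],"turn":0},{"claw":-0.5,"travel":[0,0,0.3],"turn":0},{"claw":-0.5,"travel":[0,0,0.5],"turn":0},{"claw":-0.5,"travel":[0,0,0.5],"turn":0}]' 50
python3 - <<'E'
from h import *
shot('top','t1');a,C=load('t1');h=cv2.cvtColor(a,cv2.COLOR_RGB2HSV)
m=cv2.inRange(h,(65,25,60),(95,140,255));m[:,:330]=0;m[270:]=0
m=cv2.morphologyEx(m,cv2.MORPH_CLOSE,np.ones((5,5)))
cs,_=cv2.findContours(m,0,2);c=max(cs,key=cv2.contourArea);b=cv2.boxPoints(cv2.minAreaRect(c));print(b)
P=np.array([ray(C,*p,.062) for p in b]);print(P.round(3),P.mean(0))
a,C=load('t0')
E
```

```text
clock: 4.35
position: [0.4687, -0.0529, 0.0796]
ee_rot: [-0.0, 0.734, 0.679, -0.0]
contact_force: [2.3, -0.7, -3.7]
width: 0.0308
gripper_force: 49.3
clock: 4.75
position: [0.4719, -0.0536, 0.1844]
ee_rot: [0.004, 0.734, 0.679, 0.003]
contact_force: [0.4, 0.2, -0.4]
width: 0.0313
gripper_force: 49.6
[[365. 129.]
 [469. 129.]
 [469. 257.]
 [365. 257.]]
[[ 0.75  -0.221  0.062]
 [ 0.759 -0.525  0.062]
 [ 0.387 -0.506  0.062]
 [ 0.379 -0.217  0.062]] [ 0.56871437 -0.36747204  0.062     ]
```

```bash
python3 -m inch '[{"claw":-0.5,"travel":[0.33,-0.95,0],"turn":0},{"claw":-0.5,"travel":[0.33,-0.95,0],"turn":0},{"claw":-0.5,"travel":[0.33,-0.95,0],"turn":0},{"claw":-0.5,"travel":[0.33,-0.95,0],"turn":0},{"claw":-0.5,"travel":[0.33,-0.95,0],"turn":0}]'
python3 -m inch '[{"claw":-0.5,"travel":[0.33,-0.95,0],"turn":0},{"claw":-0.5,"travel":[0.33,-0.95,0],"turn":0},{"claw":-0.5,"travel":[0.33,-0.95,0],"turn":0},{"claw":-0.5,"travel":[0.33,-0.95,0],"turn":0},{"claw":-0.5,"travel":[0.33,-0.95,-0.15],"turn":0}]'
python3 -m inch '[{"claw":-0.5,"travel":[0,0,-0.2],"turn":0},{"claw":-0.5,"travel":[0,0,-0.4],"turn":0},{"claw":-0.5,"travel":[0,0,-0.45],"turn":0},{"claw":-0.5,"travel":[0,0,-0.45],"turn":0}]'
```

```text
clock: 5.3
position: [0.5361, -0.2488, 0.1774]
ee_rot: [0.001, 0.735, 0.678, -0.001]
contact_force: [-0.7, 0.2, -1.0]
width: 0.0311
gripper_force: 49.6
clock: 5.8
position: [0.6039, -0.441, 0.1513]
ee_rot: [0.006, 0.735, 0.678, -0.0]
contact_force: [1.0, -0.6, -0.8]
width: 0.0307
gripper_force: 49.6
clock: 6.2
position: [0.5991, -0.431, 0.0579]
ee_rot: [-0.003, 0.734, 0.68, -0.0]
contact_force: [-0.5, -0.2, -0.9]
width: 0.0311
gripper_force: 49.4
```

```bash
python3 -m inch '[{"claw":-0.5,"travel":[0,0,-0.01],"turn":0},{"claw":-0.5,"travel":[0,0,-0.015],"turn":0},{"claw":-0.1,"travel":[0,0,-0.015],"turn":0},{"claw":0.3,"travel":[0,0,-0.015],"turn":0},{"claw":0.3,"travel":[0,0,-0.015],"turn":0}]'
python3 -m inch '[{"claw":0.3,"travel":[0,0,0.2],"turn":0},{"claw":0.3,"travel":[0,0,0.45],"turn":0},{"claw":0.1,"travel":[-0.2,0.2,0.65],"turn":0},{"claw":0.1,"travel":[-0.35,0.4,0.65],"turn":0},{"claw":0.1,"travel":[-0.5,0.6,0.65],"turn":0}]'
```

```text
clock: 6.7
position: [0.6007, -0.4326, 0.0563]
ee_rot: [-0.0, 0.734, 0.68, 0.0]
contact_force: [0.3, -0.6, -0.5]
width: 0.0558
gripper_force: 0.0
clock: 7.2
position: [0.5106, -0.3258, 0.1879]
ee_rot: [0.002, 0.734, 0.679, 0.0]
contact_force: [-0.4, 0.6, -0.7]
width: 0.0466
gripper_force: 0.0
```

```bash
python3 -m inch '[{"claw":0.1,"travel":[-0.2,0.8,0],"turn":0},{"claw":0.1,"travel":[-0.2,0.8,0],"turn":0},{"claw":0.1,"travel":[-0.2,0.8,0],"turn":0},{"claw":0.1,"travel":[-0.2,0.8,0],"turn":0},{"claw":0.1,"travel":[-0.2,0.8,-0.2],"turn":0}]'
python3 - <<'E'
from h import *
s=get_state();print(s['position'])
shot('wrist','w3');print(proj(cam('wrist'),[.46,-.1525,.091]))
E
```

```text
clock: 7.7
position: [0.4739, -0.1655, 0.1505]
ee_rot: [0.006, 0.733, 0.681, 0.002]
contact_force: [1.0, -1.0, -0.2]
width: 0.0471
gripper_force: 0.0
[ 0.47387948 -0.16548157  0.15046512]
[264.54964353 226.72249638]
```

View pics/w3.png

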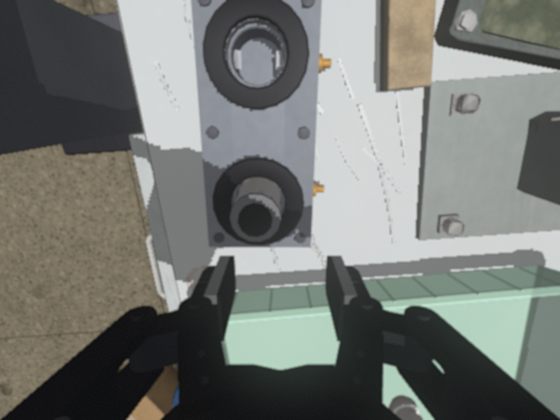

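Port 1 at (255,52) is empty and cartridge 2 sits at (258,216). Descending on port 2.

```bash
python3 -m inch '[{"claw":0.1,"travel":[0,0,0],"turn":0},{"claw":0.1,"travel":[0,0,0],"turn":0}]'
python3 - <<'E'
from h import *
shot('wrist','w4')
for r,t in((14,88),): print(get_state()['position'],proj(load('w4')[1],[.46,-.1525,.091]),dark('w4',proj(load('w4')[1],[.46,-.1525,.091]),.091,18,80))
E
```

```text
clock: 7.95
position: [0.4715, -0.1668, 0.1468]
ee_rot: [0.0, 0.734, 0.679, 0.0]
contact_force: [0.4, 0.3, -0.3]
width: 0.0467
gripper_force: 0.0
[ 0.47189912 -0.16709267  0.14725111] [259.54463912 219.86089226] ((258.7, 219.5), (33.4, 35.3), 'width mm', np.float64(20.8), array([ 0.4595, -0.1522,  0.091 ]))
```

```bash
python3 -m inch '[{"claw":0.1,"travel":[-0.058,0.072,0],"turn":0},{"claw":0.1,"travel":[-0.058,0.072,0],"turn":0},{"claw":0.1,"travel":[-0.058,0.072,-0.15],"turn":0},{"claw":0.1,"travel":[-0.058,0.072,-0.32],"turn":0},{"claw":0.1,"travel":[-0.058,0.072,-0.32],"turn":0}]'
python3 -m inch '[{"claw":0.1,"travel":[0,0,-0.02],"turn":0},{"claw":0.1,"travel":[0,0,-0.04],"turn":0},{"claw":0.1,"travel":[0,0,-0.055],"turn":0},{"claw":0.1,"travel":[0,0,-0.06],"turn":0},{"claw":0.1,"travel":[0,0,-0.06],"turn":0}]'
```

```text
clock: 8.5
position: [0.4573, -0.1512, 0.0798]
ee_rot: [-0.003, 0.734, 0.679, -0.001]
contact_force: [-0.9, 0.2, -0.2]
width: 0.0472
gripper_force: 0.0
clock: 9.0
position: [0.4607, -0.1526, 0.0714]
ee_rot: [0.002, 0.734, 0.68, 0.001]
contact_force: [1.1, -1.9, 5.0]
width: 0.047
gripper_force: 2.4
```

```bash
python3 -m inch '[{"claw":0.1,"travel":[0,0,-0.015],"turn":0},{"claw":0.1,"travel":[0,0,-0.02],"turn":0},{"claw":0.1,"travel":[0,0,-0.02],"turn":0}]'
```

```text
clock: 9.3
position: [0.4607, -0.1526, 0.0675]
ee_rot: [0.002, 0.734, 0.68, 0.001]
contact_force: [1.4, -2.1, 7.2]
width: 0.0466
gripper_force: 3.2
```

```bash
python3 -m inch '[{"claw":-0.5,"travel":[0,0,0],"turn":0},{"claw":-0.5,"travel":[0,0,0],"turn":0},{"claw":-0.5,"travel":[0,0,0],"turn":0},{"claw":-0.5,"travel":[0,0,0],"turn":0}]' 50
```

```text
clock: 9.7
position: [0.461, -0.1525, 0.0692]
ee_rot: [0.003, 0.734, 0.68, 0.001]
contact_force: [-2.5, -0.3, 20.0]
width: 0.0312
gripper_force: 54.9
```

```bash
python3 -m inch '[{"claw":-0.5,"travel":[0,0,0.02],"turn":0},{"claw":-0.5,"travel":[0,0,0.04],"turn":0},{"claw":-0.5,"travel":[0,0,0.08],"turn":0},{"claw":-0.5,"travel":[0,0,0.3],"turn":0},{"claw":-0.5,"travel":[0,0,0.5],"turn":0}]'
python3 -m inch '[{"claw":-0.5,"travel":[0.05,-0.7,0.1],"turn":0},{"claw":-0.5,"travel":[0.05,-0.7,0.1],"turn":0},{"claw":-0.5,"travel":[0.05,-0.7,0.1],"turn":0},{"claw":-0.5,"travel":[0.05,-0.7,0.1],"turn":0}]'
python3 - <<'E'
from h import *
shot('top','t2');shot('wrist','w5')
E
```

```text
clock: 10.2
position: [0.4577, -0.1506, 0.1665]
ee_rot: [-0.002, 0.734, 0.679, -0.001]
contact_force: [1.6, -0.1, -0.7]
width: 0.0309
gripper_force: 51.6
clock: 10.6
position: [0.4696, -0.2965, 0.1867]
ee_rot: [0.002, 0.735, 0.678, -0.001]
contact_force: [-0.4, 0.5, -0.8]
width: 0.031
gripper_force: 51.6
```

View pics/t2.png

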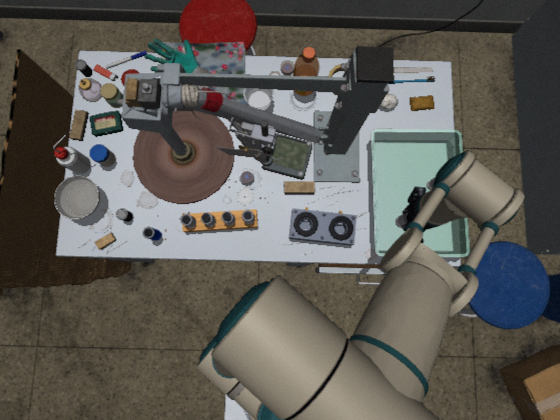

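Both ports are now empty ((305,224), (342,227)) and the tray has not moved. Placing the second one.

```bash
python3 -m inch '[{"claw":-0.5,"travel":[0.08,-0.62,0],"turn":0},{"claw":-0.5,"travel":[0.08,-0.62,0],"turn":0},{"claw":-0.5,"travel":[0.08,-0.62,-0.1],"turn":0},{"claw":-0.5,"travel":[0.08,-0.62,-0.35],"turn":0},{"claw":-0.5,"travel":[0.08,-0.62,-0.6],"turn":0}]'
python3 -m inch '[{"claw":-0.5,"travel":[0,0,0],"turn":0},{"claw":-0.5,"travel":[0,0,0],"turn":0}]'
```

```text
clock: 11.2
position: [0.4853, -0.4147, 0.0653]
ee_rot: [0.0, 0.734, 0.679, 0.0]
contact_force: [-0.0, 0.2, -1.3]
width: 0.0307
gripper_force: 51.6
clock: 11.4
position: [0.4846, -0.4134, 0.0657]
ee_rot: [-0.002, 0.733, 0.68, 0.0]
contact_force: [0.8, -1.0, -0.8]
width: 0.0312
gripper_force: 52.1
```

```bash
python3 -m inch '[{"claw":-0.5,"travel":[0,0,-0.03],"turn":0},{"claw":-0.5,"travel":[0,0,-0.045],"turn":0},{"claw":-0.1,"travel":[0,0,-0.045],"turn":0},{"claw":0.3,"travel":[0,0,-0.045],"turn":0},{"claw":0.3,"travel":[0,0,-0.045],"turn":0}]'
python3 -m inch '[{"claw":0.3,"travel":[0,0,0.2],"turn":0},{"claw":0.3,"travel":[0,0,0.45],"turn":0},{"claw":0.3,"travel":[0,0.15,0.65],"turn":0},{"claw":0.3,"travel":[0,0.4,0.65],"turn":0},{"claw":0.3,"travel":[0,0.65,0.65],"turn":0}]'
python3 -m inch '[{"claw":0.3,"travel":[0,1,0],"turn":0.05},{"claw":0.3,"travel":[0,1,0],"turn":0.05},{"claw":0.3,"travel":[0,1,0],"turn":0.05},{"claw":0.3,"travel":[0,1,0],"turn":0.05}]'
python3 -m inch '[{"claw":0.3,"travel":[0,0.8,-0.15],"turn":0},{"claw":0.3,"travel":[0,0.8,-0.15],"turn":0},{"claw":0.3,"travel":[0,0.8,-0.15],"turn":0},{"claw":0.3,"travel":[0,0.8,-0.15],"turn":0},{"claw":0.3,"travel":[0,0.8,-0.15],"turn":0}]'
python3 - <<'E'
from h import *
shot('wrist','w6')
for P in ([.482,.11,.091],[.476,.166,.105],[.471,.222,.105],[.466,.2755,.091]): print(proj(load('w6')[1],P))
E
```

```text
clock: 11.9
position: [0.4854, -0.4158, 0.0581]
ee_rot: [0.001, 0.734, 0.679, 0.0]
contact_force: [-0.3, -0.5, 0.2]
width: 0.0552
gripper_force: 0.0
clock: 12.4
position: [0.4859, -0.2854, 0.1895]
ee_rot: [0.002, 0.734, 0.679, 0.001]
contact_force: [-0.2, 0.5, -0.2]
width: 0.0553
gripper_force: 0.0
clock: 12.8
position: [0.4849, -0.0838, 0.1878]
ee_rot: [0.001, 0.678, 0.735, 0.0]
contact_force: [1.4, 0.1, -0.5]
width: 0.0555
gripper_force: 0.0
clock: 13.3
position: [0.4848, 0.076, 0.1572]
ee_rot: [-0.0, 0.677, 0.736, -0.0]
contact_force: [0.2, -1.9, 0.3]
width: 0.0556
gripper_force: 0.0
[280.19105936 183.4994426 ]
[277.72598464  86.58026503]
[276.76283284 -40.95178123]
[ 275.54604649 -167.35726738]
```

View pics/w6.png

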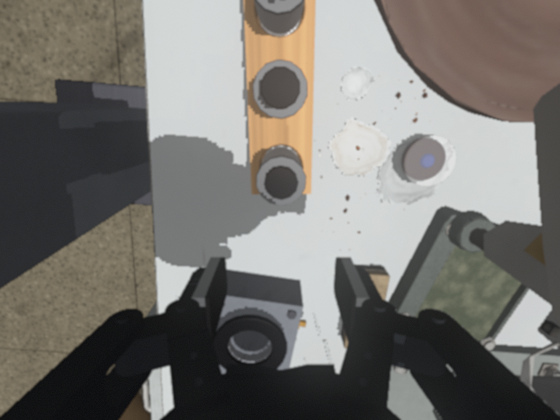

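Rack 4 (spent) is at (281,182) and rack 3 (full) at (281,88), both where predicted. Picking rack 4.

```bash
python3 -m inch '[{"claw":0.3,"travel":[-0.012,0.172,0],"turn":0},{"claw":0.3,"travel":[-0.012,0.172,0],"turn":0},{"claw":0.3,"travel":[-0.012,0.172,-0.2],"turn":0},{"claw":0.3,"travel":[-0.012,0.172,-0.4],"turn":0},{"claw":0.3,"travel":[-0.012,0.172,-0.45],"turn":0}]'
python3 -m inch '[{"claw":-0.5,"travel":[0,0,0],"turn":0},{"claw":-0.5,"travel":[0,0,0],"turn":0},{"claw":-0.5,"travel":[0,0,0],"turn":0},{"claw":-0.5,"travel":[0,0,0],"turn":0}]'
python3 -m inch '[{"claw":-0.5,"travel":[0,0,0.1],"turn":0},{"claw":-0.5,"travel":[0,0,0.35],"turn":0},{"claw":-0.5,"travel":[0,0,0.6],"turn":0},{"claw":-0.5,"travel":[0,0,0.6],"turn":0}]'
```

```text
clock: 13.85
position: [0.4805, 0.1066, 0.0645]
ee_rot: [-0.002, 0.679, 0.734, -0.003]
contact_force: [-0.7, -0.9, -0.8]
width: 0.0555
gripper_force: 0.0
clock: 14.25
position: [0.4839, 0.1087, 0.0686]
ee_rot: [0.001, 0.678, 0.735, 0.001]
contact_force: [0.3, -0.3, -0.7]
width: 0.0307
gripper_force: 49.5
clock: 14.65
position: [0.4878, 0.1095, 0.195]
ee_rot: [0.006, 0.678, 0.735, 0.006]
contact_force: [0.7, -0.8, -0.6]
width: 0.031
gripper_force: 49.9
```

```bash
python3 -m inch '[{"claw":-0.5,"travel":[0.1,-1,0],"turn":0},{"claw":-0.5,"travel":[0.1,-1,0],"turn":0},{"claw":-0.5,"travel":[0.1,-1,0],"turn":0},{"claw":-0.5,"travel":[0.1,-1,0],"turn":0},{"claw":-0.5,"travel":[0.1,-1,0],"turn":0}]'
python3 -m inch '[{"claw":-0.5,"travel":[0.48,-1,0],"turn":0},{"claw":-0.5,"travel":[0.48,-1,0],"turn":0},{"claw":-0.5,"travel":[0.48,-1,0],"turn":0},{"claw":-0.5,"travel":[0.48,-1,0],"turn":0},{"claw":-0.5,"travel":[0.48,-1,0],"turn":0}]'
python3 - <<'E'
from h import *
shot('top','t3');a,C=load('t3');h=cv2.cvtColor(a,cv2.COLOR_RGB2HSV)
m=cv2.inRange(h,(65,25,60),(95,140,255));m[:,:330]=0;m[270:]=0
m=cv2.morphologyEx(m,cv2.MORPH_CLOSE,np.ones((5,5)))
cs,_=cv2.findContours(m,0,2);c=max(cs,key=cv2.contourArea);print(cv2.boundingRect(c));print(get_state()['position'])
shot('wrist','w7')
E
```

```text
clock: 15.15
position: [0.504, -0.0971, 0.1876]
ee_rot: [0.002, 0.68, 0.733, -0.001]
contact_force: [0.8, 0.5, -0.7]
width: 0.031
gripper_force: 49.9
clock: 15.65
position: [0.6006, -0.2949, 0.1869]
ee_rot: [0.002, 0.679, 0.734, -0.0]
contact_force: [-0.3, 0.7, -0.8]
width: 0.0309
gripper_force: 49.9
(371, 129, 53, 102)
[ 0.60156833 -0.29702534  0.18653234]
```

View pics/w7.png

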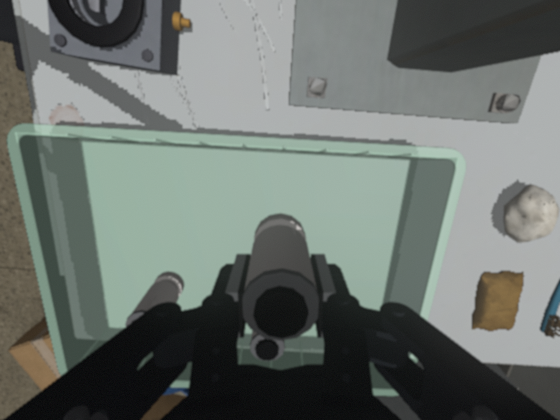

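The held cartridge is at (280,300), over clear tray floor. One stands at (267,345), the other is at (160,295), all inside. Placing here.

```bash
python3 -m inch '[{"claw":-0.5,"travel":[0,-0.1,-0.2],"turn":0},{"claw":-0.5,"travel":[0,-0.1,-0.4],"turn":0},{"claw":-0.5,"travel":[0,-0.1,-0.55],"turn":0},{"claw":-0.5,"travel":[0,-0.1,-0.61],"turn":0},{"claw":-0.5,"travel":[0,-0.1,-0.61],"turn":0}]'
python3 -m inch '[{"claw":-0.5,"travel":[0,0,-0.005],"turn":0},{"claw":-0.1,"travel":[0,0,-0.01],"turn":0},{"claw":0.3,"travel":[0,0,-0.01],"turn":0},{"claw":0.3,"travel":[0,0,-0.01],"turn":0}]'
python3 -m inch '[{"claw":0.3,"travel":[0,0,0.2],"turn":0},{"claw":0.3,"travel":[0,0,0.45],"turn":0},{"claw":0.3,"travel":[-0.1,0.15,0.7],"turn":0},{"claw":0.3,"travel":[-0.25,0.35,0.7],"turn":0},{"claw":0.3,"travel":[-0.4,0.6,0.7],"turn":0}]'
python3 -m inch '[{"claw":0.3,"travel":[-0.2,1,0],"turn":0},{"claw":0.3,"travel":[-0.2,1,0],"turn":0},{"claw":0.3,"travel":[-0.2,1,0],"turn":0},{"claw":0.3,"travel":[-0.2,1,0],"turn":0},{"claw":0.3,"travel":[-0.2,1,0],"turn":0}]'
```

```text
clock: 16.25
position: [0.5977, -0.3093, 0.0643]
ee_rot: [-0.002, 0.678, 0.735, -0.0]
contact_force: [0.1, 0.3, -0.5]
width: 0.0311
gripper_force: 50.2
clock: 16.65
position: [0.5992, -0.3112, 0.0642]
ee_rot: [0.001, 0.678, 0.735, 0.0]
contact_force: [-0.8, -0.1, -0.7]
width: 0.0557
gripper_force: 0.0
clock: 17.15
position: [0.5275, -0.2048, 0.2058]
ee_rot: [0.003, 0.679, 0.734, 0.001]
contact_force: [-0.2, 0.8, -0.2]
width: 0.0556
gripper_force: 0.0
clock: 17.65
position: [0.4848, 0.0004, 0.2036]
ee_rot: [-0.001, 0.676, 0.737, 0.001]
contact_force: [0.3, -1.0, -0.5]
width: 0.0552
gripper_force: 0.0
```

```bash
python3 -m inch '[{"claw":0.3,"travel":[-0.07,1,-0.2],"turn":0},{"claw":0.3,"travel":[-0.07,1,-0.2],"turn":0},{"claw":0.3,"travel":[-0.07,1,-0.2],"turn":0},{"claw":0.3,"travel":[-0.07,1,-0.2],"turn":0},{"claw":0.3,"travel":[-0.07,1,-0.2],"turn":0}]'
python3 -m inch '[{"claw":0.3,"travel":[0,0,0],"turn":0},{"claw":0.3,"travel":[0,0,0],"turn":0}]'
python3 - <<'E'
from h import *
shot('wrist','w8');C=load('w8')[1];print(get_state()['position'])
g=proj(C,[.466,.276,.091]);print(g,dark('w8',g,.091,22,115),dark('w8',g,.091,19,105))
g=proj(C,[.471,.222,.105]);print(g)
E
```

```text
clock: 18.15
position: [0.4722, 0.1996, 0.1622]
ee_rot: [-0.001, 0.676, 0.737, 0.0]
contact_force: [-0.0, -0.8, 0.3]
width: 0.0558
gripper_force: 0.0
clock: 18.35
position: [0.4736, 0.1944, 0.1633]
ee_rot: [0.001, 0.678, 0.735, -0.0]
contact_force: [0.0, -0.5, 0.2]
width: 0.0553
gripper_force: 0.0
[0.47365403 0.1940514  0.16335353]
[278.15758612 103.51928151] ((278.9, 101.4), (35.1, 36.7), 'width mm', np.float64(22.4), array([0.4664, 0.2773, 0.091 ])) ((278.9, 101.8), (34.3, 35.0), 'width mm', np.float64(21.8), array([0.4663, 0.277 , 0.091 ]))
[279.37476599 196.51288848]
```

```bash
python3 -m inch '[{"claw":0.3,"travel":[-0.036,0.412,0],"turn":0},{"claw":0.3,"travel":[-0.036,0.412,0],"turn":0},{"claw":0.3,"travel":[-0.036,0.412,0],"turn":0},{"claw":0.3,"travel":[-0.036,0.412,-0.2],"turn":0},{"claw":0.3,"travel":[-0.036,0.412,-0.4],"turn":0}]'
python3 -m inch '[{"claw":0.3,"travel":[0,0,-0.085],"turn":0},{"claw":0.3,"travel":[0,0,-0.085],"turn":0},{"claw":-0.5,"travel":[0,0,-0.085],"turn":0},{"claw":-0.5,"travel":[0,0,-0.085],"turn":0},{"claw":-0.5,"travel":[0,0,-0.085],"turn":0}]'
```

```text
clock: 18.9
position: [0.4679, 0.2766, 0.0838]
ee_rot: [0.001, 0.679, 0.734, 0.002]
contact_force: [-0.3, -0.4, -0.5]
width: 0.0555
gripper_force: 0.0
clock: 19.4
position: [0.467, 0.2778, 0.0675]
ee_rot: [0.001, 0.678, 0.735, 0.001]
contact_force: [0.3, -0.8, 2.5]
width: 0.0307
gripper_force: 49.4
```

```bash
python3 -m inch '[{"claw":-0.5,"travel":[0,0,0.1],"turn":0},{"claw":-0.5,"travel":[0,0,0.35],"turn":0},{"claw":-0.5,"travel":[0,0,0.6],"turn":0},{"claw":-0.5,"travel":[0,0,0.72],"turn":0},{"claw":-0.5,"travel":[0,0,0.72],"turn":0}]'
python3 -m inch '[{"claw":-0.5,"travel":[0.04,-0.98,0],"turn":0},{"claw":-0.5,"travel":[0.04,-0.98,0],"turn":0},{"claw":-0.5,"travel":[0.04,-0.98,0],"turn":0},{"claw":-0.5,"travel":[0.04,-0.98,0],"turn":0},{"claw":-0.5,"travel":[0.04,-0.98,0],"turn":0}]'
python3 -m inch '[{"claw":-0.5,"travel":[0.04,-0.98,0],"turn":0},{"claw":-0.5,"travel":[0.04,-0.98,0],"turn":0},{"claw":-0.5,"travel":[0.04,-0.98,0],"turn":0},{"claw":-0.5,"travel":[0.04,-0.98,0],"turn":0},{"claw":-0.5,"travel":[0.04,-0.98,0],"turn":0}]'
python3 -m inch '[{"claw":-0.5,"travel":[0.04,-0.9,-0.1],"turn":0},{"claw":-0.5,"travel":[0.04,-0.9,-0.1],"turn":0},{"claw":-0.5,"travel":[0.04,-0.9,-0.1],"turn":0},{"claw":-0.5,"travel":[0.04,-0.9,-0.1],"turn":0},{"claw":-0.5,"travel":[0.04,-0.9,-0.1],"turn":0}]'
python3 - <<'E'
from h import *
shot('wrist','w9');shot('top','t4')
C=load('w7')[1];print(ray(C,172,278,.03),ray(C,135,318,.02))
E
```

```text
clock: 19.9
position: [0.4684, 0.279, 0.2155]
ee_rot: [0.002, 0.678, 0.735, 0.005]
contact_force: [0.5, 0.3, -0.6]
width: 0.0309
gripper_force: 50.5
clock: 20.4
position: [0.4731, 0.0768, 0.209]
ee_rot: [0.0, 0.68, 0.733, -0.002]
contact_force: [0.7, -0.4, -1.1]
width: 0.0311
gripper_force: 50.4
clock: 20.9
position: [0.4822, -0.1189, 0.2092]
ee_rot: [0.001, 0.68, 0.733, -0.001]
contact_force: [0.2, 0.9, -1.3]
width: 0.031
gripper_force: 50.4
clock: 21.4
position: [0.4901, -0.297, 0.1882]
ee_rot: [-0.0, 0.679, 0.734, -0.0]
contact_force: [0.2, 0.2, -1.3]
width: 0.0309
gripper_force: 50.4
[ 0.49672869 -0.3951849   0.03      ] [ 0.44961172 -0.45683319  0.02      ]
```

View pics/w9.png

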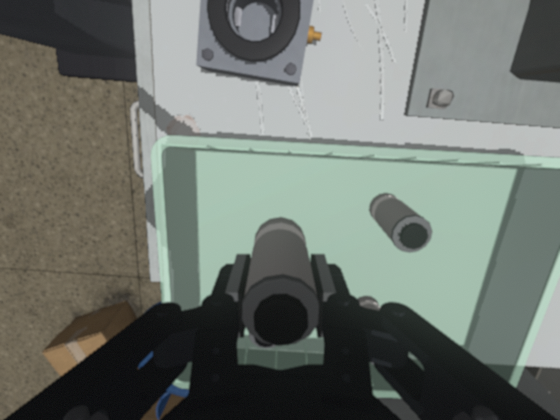

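Three spent cartridges are in the tray, and the floor under the held one (280,300) is clear. Placing it.

```bash
python3 -m inch '[{"claw":-0.5,"travel":[0,-0.05,-0.2],"turn":0},{"claw":-0.5,"travel":[0,-0.05,-0.4],"turn":0},{"claw":-0.5,"travel":[0,-0.05,-0.55],"turn":0},{"claw":-0.5,"travel":[0,-0.05,-0.61],"turn":0},{"claw":-0.5,"travel":[0,-0.05,-0.62],"turn":0}]'
python3 -m inch '[{"claw":-0.5,"travel":[0,0,0],"turn":0},{"claw":-0.1,"travel":[0,0,0],"turn":0},{"claw":0.3,"travel":[0,0,0],"turn":0},{"claw":0.3,"travel":[0,0,0],"turn":0}]'
python3 -m inch '[{"claw":0.3,"travel":[0,0,0.2],"turn":0},{"claw":0.3,"travel":[0,0,0.45],"turn":0},{"claw":0.3,"travel":[0,0.15,0.7],"turn":0},{"claw":0.3,"travel":[0,0.35,0.7],"turn":0},{"claw":0.3,"travel":[0,0.6,0.7],"turn":0}]'
python3 -m inch '[{"claw":0.3,"travel":[-0.05,1,0],"turn":0},{"claw":0.3,"travel":[-0.05,1,0],"turn":0},{"claw":0.3,"travel":[-0.05,1,0],"turn":0},{"claw":0.3,"travel":[-0.05,1,0],"turn":0},{"claw":0.3,"travel":[-0.05,1,0],"turn":0}]'
python3 -m inch '[{"claw":0.3,"travel":[0,0.6,-0.1],"turn":0},{"claw":0.3,"travel":[0,0.6,-0.1],"turn":0},{"claw":0.3,"travel":[0,0.6,-0.1],"turn":0},{"claw":0.3,"travel":[0,0.6,-0.1],"turn":0},{"claw":0.3,"travel":[0,0.6,-0.1],"turn":0}]'
python3 - <<'E'
from h import *
shot('wrist','w10');C=load('w10')[1];print(get_state()['position'])
g=proj(C,[.476,.166,.105]);print(g,dark('w10',g,.105,18,110),dark('w10',g,.105,16,100))
print(proj(C,[.471,.222,.105]))
E
```

```text
clock: 22.0
position: [0.4893, -0.3019, 0.0647]
ee_rot: [-0.002, 0.678, 0.735, 0.0]
contact_force: [0.5, 0.3, -2.0]
width: 0.0312
gripper_force: 50.5
clock: 22.4
position: [0.4905, -0.3047, 0.0672]
ee_rot: [0.001, 0.678, 0.735, 0.0]
contact_force: [0.6, 0.4, -0.4]
width: 0.0556
gripper_force: 0.0
clock: 22.9
position: [0.4914, -0.1848, 0.2092]
ee_rot: [0.004, 0.679, 0.734, 0.001]
contact_force: [0.6, 0.9, 0.2]
width: 0.0556
gripper_force: 0.0
clock: 23.4
position: [0.4786, 0.0213, 0.2067]
ee_rot: [-0.001, 0.676, 0.737, 0.001]
contact_force: [-0.5, -0.3, -0.2]
width: 0.0554
gripper_force: 0.0
clock: 23.9
position: [0.4801, 0.1352, 0.1862]
ee_rot: [0.001, 0.678, 0.735, -0.0]
contact_force: [-0.2, -0.6, -0.5]
width: 0.0555
gripper_force: 0.0
[0.48021655 0.13469907 0.18631182]
[277.64156318 182.44704024] ((277.2, 182.0), (33.3, 35.2), 'width mm', np.float64(22.8), array([0.4757, 0.1663, 0.105 ])) ((277.4, 181.8), (30.0, 31.0), 'width mm', np.float64(20.5), array([0.4758, 0.1665, 0.105 ]))
[276.62967772  94.68054945]
```

View pics/w10.png

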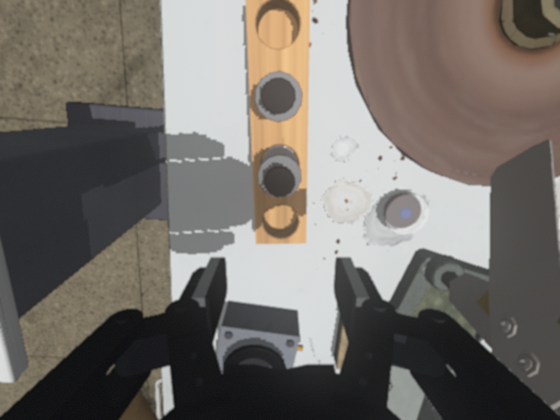

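Full cartridges are at (278,180) and (278,97), and the end holes are empty. Grasping rack 3 high on its tube so that the tips stay clear of the collar when it is home.

```bash
python3 -m inch '[{"claw":0.3,"travel":[-0.022,0.159,0],"turn":0},{"claw":0.3,"travel":[-0.022,0.159,0],"turn":0},{"claw":0.3,"travel":[-0.022,0.159,-0.1],"turn":0},{"claw":0.3,"travel":[-0.022,0.159,-0.3],"turn":0},{"claw":0.3,"travel":[-0.022,0.159,-0.5],"turn":0}]'
python3 -m inch '[{"claw":0.3,"travel":[0,0,-0.04],"turn":0},{"claw":0.3,"travel":[0,0,-0.04],"turn":0},{"claw":-0.5,"travel":[0,0,-0.04],"turn":0},{"claw":-0.5,"travel":[0,0,-0.04],"turn":0},{"claw":-0.5,"travel":[0,0,-0.04],"turn":0}]'
```

```text
clock: 24.45
position: [0.4769, 0.166, 0.0861]
ee_rot: [0.002, 0.679, 0.734, 0.001]
contact_force: [0.7, -1.1, -1.3]
width: 0.0557
gripper_force: 0.0
clock: 24.95
position: [0.4771, 0.1677, 0.0801]
ee_rot: [0.002, 0.678, 0.735, 0.002]
contact_force: [-1.4, -1.2, 6.2]
width: 0.0305
gripper_force: 49.4
```

```bash
python3 -m inch '[{"claw":-0.5,"travel":[0,0,0.1],"turn":0},{"claw":-0.5,"travel":[0,0,0.3],"turn":0},{"claw":-0.5,"travel":[0,0,0.5],"turn":0},{"claw":-0.5,"travel":[0,0,0.5],"turn":0},{"claw":-0.5,"travel":[0,0,0.5],"turn":0}]'
python3 -m inch '[{"claw":-0.5,"travel":[-0.04,-0.98,0],"turn":-0.053},{"claw":-0.5,"travel":[-0.04,-0.98,0],"turn":-0.053},{"claw":-0.5,"travel":[-0.04,-0.98,0],"turn":-0.053},{"claw":-0.5,"travel":[-0.04,-0.98,0],"turn":-0.053},{"claw":-0.5,"travel":[-0.04,-0.98,0],"turn":-0.053}]'
python3 -m inch '[{"claw":-0.5,"travel":[0,0,0],"turn":0},{"claw":-0.5,"travel":[0,0,0],"turn":0}]'
python3 - <<'E'
from h import *
shot('wrist','w11');print(get_state()['position'],get_state()['ee_rot'])
E
```

```text
clock: 25.45
position: [0.4759, 0.1679, 0.1794]
ee_rot: [0.001, 0.678, 0.735, 0.001]
contact_force: [0.2, -0.4, -2.6]
width: 0.0304
gripper_force: 50.8
clock: 25.95
position: [0.4664, -0.0333, 0.1766]
ee_rot: [0.0, 0.739, 0.674, -0.002]
contact_force: [-0.5, 1.6, -0.5]
width: 0.0307
gripper_force: 50.7
clock: 26.15
position: [0.4667, -0.0274, 0.1771]
ee_rot: [-0.001, 0.737, 0.676, -0.0]
contact_force: [-0.1, -0.8, -0.5]
width: 0.0302
gripper_force: 50.7
[ 0.46684949 -0.02705572  0.1772418 ] [-8.90668674e-04  7.36439190e-01  6.76503112e-01 -2.55747182e-04]
```

View pics/w11.png

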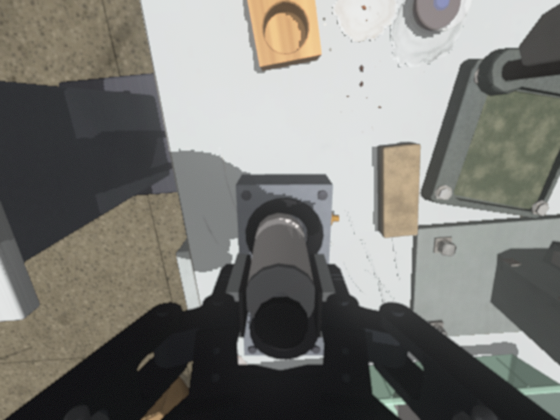

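The held full cartridge still has its plunger out (280,325), nose toward port 1 at (285,225). Aligning above the collar.

```bash
python3 -m inch '[{"claw":-0.5,"travel":[0.008,-0.13,0],"turn":0},{"claw":-0.5,"travel":[0.008,-0.13,0],"turn":0},{"claw":-0.5,"travel":[0.008,-0.13,-0.2],"turn":0},{"claw":-0.5,"travel":[0.008,-0.13,-0.2],"turn":0},{"claw":-0.5,"travel":[0.008,-0.13,-0.2],"turn":0}]'
python3 -m inch '[{"claw":-0.5,"travel":[0,0,-0.05],"turn":0},{"claw":-0.5,"travel":[0,0,-0.08],"turn":0},{"claw":-0.5,"travel":[0,0,-0.08],"turn":0}]'
```

```text
clock: 26.7
position: [0.4684, -0.053, 0.1377]
ee_rot: [-0.001, 0.736, 0.677, -0.0]
contact_force: [0.8, 0.2, -1.2]
width: 0.0301
gripper_force: 50.7
clock: 27.0
position: [0.4687, -0.0541, 0.1216]
ee_rot: [-0.0, 0.737, 0.676, -0.0]
contact_force: [-0.2, 0.1, -0.9]
width: 0.0306
gripper_force: 50.7
```

```bash
python3 -m inch '[{"claw":-0.5,"travel":[0,0,-0.025],"turn":0},{"claw":-0.5,"travel":[0,0,-0.05],"turn":0},{"claw":-0.5,"travel":[0,0,-0.05],"turn":0}]'
python3 -m inch '[{"claw":-0.5,"travel":[0,0,-0.025],"turn":0},{"claw":-0.5,"travel":[0,0,-0.05],"turn":0},{"claw":-0.5,"travel":[0,0,-0.05],"turn":0}]'
```

```text
clock: 27.3
position: [0.4688, -0.0538, 0.1116]
ee_rot: [-0.001, 0.737, 0.676, 0.0]
contact_force: [0.5, 3.0, -0.8]
width: 0.0308
gripper_force: 51.0
clock: 27.6
position: [0.4684, -0.0536, 0.1011]
ee_rot: [-0.001, 0.737, 0.676, 0.0]
contact_force: [-0.5, 4.7, -2.6]
width: 0.0306
gripper_force: 50.7
```

```bash
python3 -m inch '[{"claw":-0.5,"travel":[0,0.005,-0.03],"turn":0},{"claw":-0.5,"travel":[0,0.006,-0.05],"turn":0},{"claw":-0.5,"travel":[0,0.006,-0.05],"turn":0}]'
python3 -m inch '[{"claw":-0.5,"travel":[0,0,-0.02],"turn":0},{"claw":-0.5,"travel":[0,0,-0.035],"turn":0},{"claw":-0.5,"travel":[0,0,-0.035],"turn":0}]'
```

```text
clock: 27.9
position: [0.4682, -0.0531, 0.0912]
ee_rot: [-0.001, 0.737, 0.676, -0.001]
contact_force: [-0.7, 3.4, -2.9]
width: 0.0307
gripper_force: 50.9
clock: 28.2
position: [0.4686, -0.0529, 0.0843]
ee_rot: [-0.001, 0.737, 0.676, -0.0]
contact_force: [-1.0, 4.4, -2.2]
width: 0.0309
gripper_force: 50.9
```

```bash
python3 -m inch '[{"claw":-0.5,"travel":[0,0,-0.01],"turn":0},{"claw":-0.5,"travel":[0,0,-0.01],"turn":0}]'
python3 -m inch '[{"claw":-0.5,"travel":[0,0,-0.01],"turn":0},{"claw":-0.5,"travel":[0,0,-0.01],"turn":0}]'
```

```text
clock: 28.4
position: [0.4687, -0.0529, 0.0841]
ee_rot: [-0.0, 0.737, 0.676, 0.0]
contact_force: [-4.0, 5.7, 11.1]
width: 0.0303
gripper_force: 52.4
clock: 28.6
position: [0.4688, -0.0529, 0.0839]
ee_rot: [0.0, 0.737, 0.676, 0.0]
contact_force: [-8.4, 7.2, 27.2]
width: 0.0306
gripper_force: 54.1
```

Floor contact came exactly at the predicted height. Easing off, releasing and checking.

```bash
python3 -m inch '[{"claw":-0.5,"travel":[0,0,0.01],"turn":0},{"claw":0,"travel":[0,0,0.01],"turn":0},{"claw":0.3,"travel":[0,0,0.01],"turn":0},{"claw":0.3,"travel":[0,0,0.01],"turn":0}]'
python3 -m inch '[{"claw":0.3,"travel":[0,0,0.2],"turn":0},{"claw":0.3,"travel":[0,0,0.4],"turn":0},{"claw":0.3,"travel":[0,0,0.5],"turn":0},{"claw":0.3,"travel":[0,0.2,0.5],"turn":0.053},{"claw":0.3,"travel":[0,0.45,0.5],"turn":0.053}]'
python3 -m inch '[{"claw":0.3,"travel":[0.02,0.9,0],"turn":0},{"claw":0.3,"travel":[0.02,0.9,0],"turn":0},{"claw":0.3,"travel":[0.02,0.9,0],"turn":0},{"claw":0.3,"travel":[0.02,0.9,0],"turn":0},{"claw":0.3,"travel":[0.02,0.9,0],"turn":0}]'
python3 - <<'E'
from h import *
shot('wrist','w12');C=load('w12')[1];s=get_state();print(s['position'],s['ee_rot'])
g=proj(C,[.471,.222,.105]);print(g,dark('w12',g,.105,18,120),dark('w12',g,.105,16,110))
s,_=shot('scene','s1')
cv2.imwrite('pics/c3.png',cv2.resize(s[170:280,190:340],None,fx=5,fy=5,interpolation=cv2.INTER_CUBIC)[:,:,::-1])
E
```

```text
clock: 29.0
position: [0.4699, -0.054, 0.083]
ee_rot: [0.001, 0.737, 0.676, 0.0]
contact_force: [-0.1, -0.3, 0.6]
width: 0.0556
gripper_force: 0.0
clock: 29.5
position: [0.4708, 0.0358, 0.184]
ee_rot: [0.002, 0.679, 0.734, 0.001]
contact_force: [1.4, 0.9, -0.4]
width: 0.0556
gripper_force: 0.0
clock: 30.0
position: [0.4736, 0.2203, 0.1826]
ee_rot: [0.0, 0.676, 0.737, 0.001]
contact_force: [0.2, -0.1, 0.3]
width: 0.0554
gripper_force: 0.0
[0.47337476 0.21820022 0.18252269] [ 4.53899181e-04  6.76790553e-01  7.36175481e-01 -3.71508823e-05]
[276.32814091 224.35739464] ((276.4, 222.2), (31.0, 34.4), 'width mm', np.float64(21.7), array([0.4709, 0.2236, 0.105 ])) ((276.4, 223.3), (28.9, 31.2), 'width mm', np.float64(20.3), array([0.471 , 0.2228, 0.105 ]))
```

View pics/c3.png

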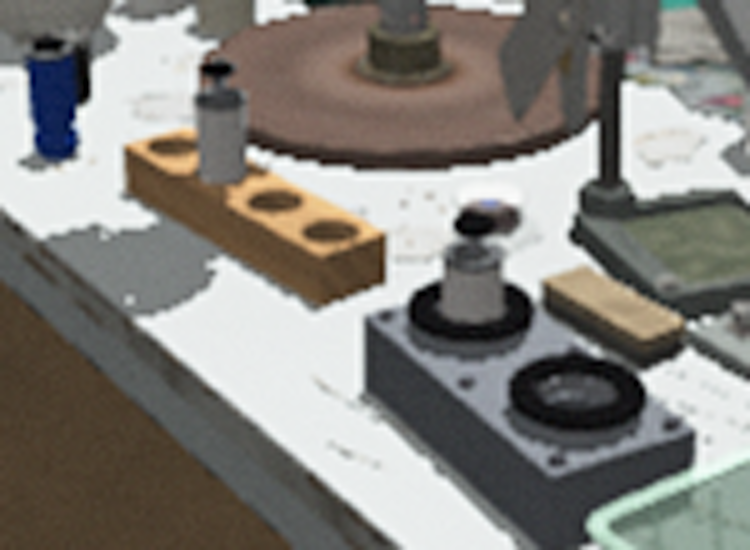

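Port 1: cartridge seated, plunger out (475,220), collar up level with port 2's. Now rack 2, the last full one.

```bash
python3 -m inch '[{"claw":0.3,"travel":[-0.012,0.025,0],"turn":0},{"claw":0.3,"travel":[-0.012,0.025,0],"turn":0},{"claw":0.3,"travel":[-0.012,0.025,-0.1],"turn":0},{"claw":0.3,"travel":[-0.012,0.025,-0.3],"turn":0},{"claw":0.3,"travel":[-0.012,0.025,-0.45],"turn":0}]'
python3 -m inch '[{"claw":0.3,"travel":[0,0,0],"turn":0}]'
```

```text
clock: 30.6
position: [0.4706, 0.2206, 0.092]
ee_rot: [0.0, 0.679, 0.734, 0.0]
contact_force: [-0.1, 0.4, -0.4]
width: 0.0555
gripper_force: 0.0
clock: 30.7
position: [0.4676, 0.2197, 0.0896]
ee_rot: [-0.002, 0.679, 0.734, -0.004]
contact_force: [-1.0, -0.6, -0.5]
width: 0.0557
gripper_force: 0.0
```

```bash
python3 -m inch '[{"claw":0.3,"travel":[0,0.005,-0.06],"turn":0},{"claw":0.3,"travel":[0,0.005,-0.06],"turn":0},{"claw":-0.5,"travel":[0,0.005,-0.06],"turn":0},{"claw":-0.5,"travel":[0,0.005,-0.06],"turn":0},{"claw":-0.5,"travel":[0,0.005,-0.06],"turn":0}]'
python3 -m inch '[{"claw":-0.5,"travel":[0,0,0],"turn":0},{"claw":-0.5,"travel":[0,0,0],"turn":0}]'
```

```text
clock: 31.2
position: [0.4717, 0.2232, 0.0824]
ee_rot: [0.001, 0.678, 0.735, 0.001]
contact_force: [0.2, -0.3, 4.4]
width: 0.0303
gripper_force: 49.4
clock: 31.4
position: [0.4717, 0.2232, 0.0824]
ee_rot: [0.001, 0.678, 0.735, 0.001]
contact_force: [-0.8, -0.9, 5.8]
width: 0.0301
gripper_force: 49.5
```

```bash
python3 -m inch '[{"claw":-0.5,"travel":[0,0,0.1],"turn":0},{"claw":-0.5,"travel":[0,0,0.35],"turn":0},{"claw":-0.5,"travel":[0,0,0.55],"turn":0},{"claw":-0.5,"travel":[0,0,0.68],"turn":0},{"claw":-0.5,"travel":[0,0,0.68],"turn":0}]'
python3 -m inch '[{"claw":-0.5,"travel":[-0.03,-0.95,0],"turn":-0.053},{"claw":-0.5,"travel":[-0.03,-0.95,0],"turn":-0.053},{"claw":-0.5,"travel":[-0.03,-0.95,0],"turn":-0.053},{"claw":-0.5,"travel":[-0.03,-0.95,0],"turn":-0.053},{"claw":-0.5,"travel":[-0.03,-0.95,0],"turn":-0.053}]'
python3 -m inch '[{"claw":-0.5,"travel":[-0.03,-0.92,0],"turn":0},{"claw":-0.5,"travel":[-0.03,-0.92,0],"turn":0},{"claw":-0.5,"travel":[-0.03,-0.92,0],"turn":0},{"claw":-0.5,"travel":[-0.03,-0.92,0],"turn":0},{"claw":-0.5,"travel":[-0.03,-0.92,0],"turn":0}]'
python3 -m inch '[{"claw":-0.5,"travel":[0,0,0],"turn":0},{"claw":-0.5,"travel":[0,0,0],"turn":0}]'
```

```text
clock: 31.9
position: [0.4729, 0.2237, 0.2214]
ee_rot: [0.002, 0.678, 0.735, 0.004]
contact_force: [0.5, 0.1, -1.2]
width: 0.0301
gripper_force: 51.0
clock: 32.4
position: [0.4636, 0.0286, 0.2158]
ee_rot: [0.0, 0.739, 0.674, -0.002]
contact_force: [0.4, 0.3, -1.1]
width: 0.0304
gripper_force: 51.0
clock: 32.9
position: [0.4586, -0.1545, 0.2159]
ee_rot: [0.0, 0.738, 0.674, -0.001]
contact_force: [0.4, 0.5, -1.5]
width: 0.0306
gripper_force: 51.0
clock: 33.1
position: [0.4582, -0.1497, 0.2162]
ee_rot: [-0.001, 0.737, 0.676, 0.0]
contact_force: [-0.2, -0.4, -0.9]
width: 0.0305
gripper_force: 51.0
```

```bash
python3 -m inch '[{"claw":-0.5,"travel":[0.012,-0.012,-0.1],"turn":0},{"claw":-0.5,"travel":[0.012,-0.012,-0.25],"turn":0},{"claw":-0.5,"travel":[0.012,-0.012,-0.38],"turn":0},{"claw":-0.5,"travel":[0.012,-0.012,-0.38],"turn":0},{"claw":-0.5,"travel":[0.012,-0.012,-0.38],"turn":0}]'
python3 -m inch '[{"claw":-0.5,"travel":[0,0,-0.03],"turn":0},{"claw":-0.5,"travel":[0,0,-0.06],"turn":0},{"claw":-0.5,"travel":[0,0,-0.08],"turn":0},{"claw":-0.5,"travel":[0,0,-0.08],"turn":0}]'
```

```text
clock: 33.6
position: [0.4611, -0.1523, 0.1411]
ee_rot: [-0.0, 0.736, 0.677, 0.0]
contact_force: [0.5, -0.0, -1.0]
width: 0.03
gripper_force: 51.0
clock: 34.0
position: [0.4607, -0.1534, 0.1246]
ee_rot: [-0.0, 0.737, 0.676, -0.0]
contact_force: [0.1, 0.2, -0.6]
width: 0.0308
gripper_force: 51.0
```

```bash
python3 -m inch '[{"claw":-0.5,"travel":[0,0,-0.02],"turn":0},{"claw":-0.5,"travel":[0,0,-0.04],"turn":0},{"claw":-0.5,"travel":[0,0,-0.04],"turn":0}]'
```

```text
clock: 34.3
position: [0.4606, -0.1534, 0.1164]
ee_rot: [-0.001, 0.737, 0.676, -0.0]
contact_force: [-0.4, 0.5, -0.7]
width: 0.0302
gripper_force: 51.0
```

Bottom is now at z = 0.042, inside the bore and free. Continuing to home at TCP z of about 0.086.

```bash
python3 -m inch '[{"claw":-0.5,"travel":[0,0,-0.03],"turn":0},{"claw":-0.5,"travel":[0,0,-0.06],"turn":0},{"claw":-0.5,"travel":[0,0,-0.06],"turn":0}]'
python3 -m inch '[{"claw":-0.5,"travel":[0,0.002,-0.03],"turn":0},{"claw":-0.5,"travel":[0,0.002,-0.05],"turn":0},{"claw":-0.5,"travel":[0,0.002,-0.05],"turn":0}]'
python3 -m inch '[{"claw":-0.5,"travel":[0,0,-0.02],"turn":0},{"claw":-0.5,"travel":[0,0,-0.04],"turn":0},{"claw":-0.5,"travel":[0,0,-0.04],"turn":0}]'
```

```text
clock: 34.6
position: [0.4602, -0.1529, 0.104]
ee_rot: [-0.001, 0.737, 0.676, -0.0]
contact_force: [-0.2, 1.8, -2.0]
width: 0.0303
gripper_force: 51.1
clock: 34.9
position: [0.4599, -0.1526, 0.0941]
ee_rot: [-0.001, 0.737, 0.676, -0.001]
contact_force: [-2.1, 1.7, -3.0]
width: 0.0306
gripper_force: 51.1
clock: 35.2
position: [0.4605, -0.1525, 0.0865]
ee_rot: [-0.001, 0.737, 0.676, 0.0]
contact_force: [-3.3, 4.1, 1.0]
width: 0.0301
gripper_force: 51.4
```

```bash
python3 -m inch '[{"claw":-0.5,"travel":[0,0,-0.01],"turn":0},{"claw":-0.5,"travel":[0,0,-0.015],"turn":0},{"claw":-0.5,"travel":[0,0,-0.015],"turn":0}]'
python3 -m inch '[{"claw":-0.5,"travel":[0,0,0.01],"turn":0},{"claw":0,"travel":[0,0,0.01],"turn":0},{"claw":0.3,"travel":[0,0,0.01],"turn":0},{"claw":0.3,"travel":[0,0,0.01],"turn":0}]'
python3 -m inch '[{"claw":0.3,"travel":[0,0,0.2],"turn":0},{"claw":0.3,"travel":[0,0,0.4],"turn":0},{"claw":0.3,"travel":[0,0,0.65],"turn":0},{"claw":0.3,"travel":[-0.2,0,0.9],"turn":0},{"claw":0.3,"travel":[-0.5,0,1],"turn":0}]'
python3 -m inch '[{"claw":0.3,"travel":[-0.2,0.9,0],"turn":0},{"claw":0.3,"travel":[-0.2,0.9,0],"turn":0},{"claw":0.3,"travel":[-0.2,0.9,0],"turn":0},{"claw":0.3,"travel":[-0.2,0.9,0],"turn":0},{"claw":0.3,"travel":[-0.2,0.9,0],"turn":0}]'
python3 -m inch '[{"claw":0.3,"travel":[0,0.9,0],"turn":0},{"claw":0.3,"travel":[0,0.9,0],"turn":0},{"claw":0.3,"travel":[0,0.9,0],"turn":0},{"claw":0.3,"travel":[0,0.9,0],"turn":0},{"claw":0.3,"travel":[0,0.9,0],"turn":0}]'
python3 - <<'E'
from h import *
s,_=shot('scene','s2');t,_=shot('top','t5')
o=np.zeros((590,780,3),np.uint8)
o[:360,:780]=cv2.resize(s[210:360,240:565],None,fx=2.4,fy=2.4,interpolation=cv2.INTER_CUBIC)[:360,:780] if s[210:360,240:565].shape[1]>=325 else cv2.resize(s[210:360,235:560],(780,360),interpolation=cv2.INTER_CUBIC)
o[360:]=cv2.resize(t[170:270,140:479],(780,230),interpolation=cv2.INTER_CUBIC)
cv2.imwrite('pics/c4.png',o[:,:,::-1])
E
```

```text
clock: 35.5
position: [0.4606, -0.1525, 0.0863]
ee_rot: [-0.0, 0.737, 0.676, 0.0]
contact_force: [-7.1, 6.9, 22.7]
width: 0.0303
gripper_force: 53.6
clock: 35.9
position: [0.4622, -0.1541, 0.0861]
ee_rot: [0.001, 0.737, 0.676, 0.0]
contact_force: [-0.3, -1.2, -0.3]
width: 0.0555
gripper_force: 0.0
clock: 36.4
position: [0.387, -0.1551, 0.2791]
ee_rot: [0.004, 0.736, 0.677, 0.001]
contact_force: [-0.1, -0.3, 0.3]
width: 0.0556
gripper_force: 0.0
clock: 36.9
position: [0.3431, 0.0299, 0.2757]
ee_rot: [-0.0, 0.735, 0.678, 0.001]
contact_force: [0.8, -1.1, -0.8]
width: 0.0556
gripper_force: 0.0
clock: 37.4
position: [0.3454, 0.2096, 0.2754]
ee_rot: [-0.0, 0.735, 0.678, 0.001]
contact_force: [1.2, -0.1, 0.5]
width: 0.0553
gripper_force: 0.0
```

View pics/c4.png

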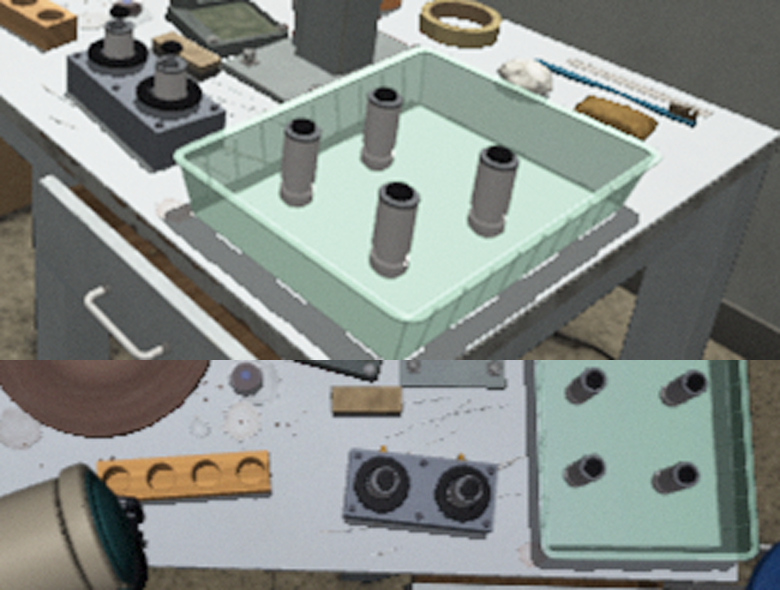

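All four spent cartridges stand in the tray. Both full ones are seated with plungers out ((120,10), (170,48)) and collars up. Handing in.

```bash
python3 -c "
from rig import ticket;print(ticket.sign_off())"
```

```text
the job is handed in; nothing more can be done
None
```

Job handed in at about 37 s: both full cartridges are pushed home to the port floors with plungers out and collars up, all four spent cartridges are in the green tray, and I left the other bench items alone; locking was judged by floor contact and the camera images, not by a pull test.

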